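# Load the sample-jar carrier and shut its gate

### The arm

A 7-joint arm with a two-finger parallel gripper is mounted at the origin on a cart in front of the work surface, level with it; the furniture and walls round the work are solid. World frame = base frame: x ahead of the robot, y to its left, z up, the work surface at z = 0. Lengths are in m, angles in rad, forces in N, time in s.
With the tool pointing down it reaches from about 0.425 to 1.025 m from the base axis. Payload 3.6 kg.
Tool frame: the origin (TCP) lies between the finger pads; the fingertips stand 22 mm ahead of it and the grasp point (between the pads) lies 3 mm ahead of it (r.finger_overhang is the distance from the TCP to the fingertips, in m); z points along the fingers, y is the line along which they close (so a half turn about z gives the same grasp; the last joint's range is limited). The gripper opens to 85 mm and grips with 20 to 120 N. Pads are 22 mm wide; open, the fingers measure 114 mm over their backs; the gripper's body (76 mm by 85 mm) begins 54 mm behind the grasp point. The pads swing forward as they close: fully open they stand 13 mm farther back than shut.
Start: joints at [-1.196, 0.591, 0.048, 1.609, -0.033, 0.943, -0.034], TCP at [0.328, 0.647, 0.253] pointing down, gripper open.
Joint ranges: [-2.69, 2.69], [-0.47, 2.24], [-1.27, 1.36], [0.19, 2.51], [-1.53, 4.68], [0.08, 2.07], [-3.09, 3.09]. Speed limits (rad/s): [2.57, 2.57, 3.14, 3.14, 3.14, 3.14, 3.14].

### API

Orientations are given as a rotation vector (axis times angle).
In Python, from cell import r gives the robot as it stands.
- The arm moves only by the tool drive_tool, never from a script. Its argument "plan" is a list of rows, each a list of 3 entries, a list of its own where there are three numbers: the turn, a rotation vector about the tool's x, y, z in units of 45 degrees (1.0 is 45 degrees), then the shift along the tool's x, y, z in units of 600 mm (1.0 is 600 mm), then the gripper command: -1 is fully open, 1 is shut, values between are in proportion. In form: [[[wx, wy, wz], [tx, ty, tz], hand], ...]. A call has 1 to 12 rows; each row is the pose to reach, as a shift and turn from the pose commanded when the call began, along the tool's axes at that moment; what a row does not reach only later rows make up. A row lasts 1/8 s, in which the tool goes at most 62.5 mm and 10.7 degrees, less where a joint would pass 70% of its speed; a pose out of reach is approached as far as the arm can. A call with a number of a shift or a turn outside -1 to 1 is refused whole. A call with a gripper value outside its range is refused whole. The fingers move at their own pace and stop on an object; the grip force is fixed at half the most. Time passes only in rows, so rows that repeat a pose let the fingers close. It gives the time, the measured TCP pose, the force, the opening and the grip force at its end, in the units of the state.
- r.read_state(): the state, without advancing time (a new reading comes with each control period).
- r.get_image(name): name is "scene" or "top" or "wrist"; returns a dict with "image" (420x560x3 uint8, red, green, blue), "fx", "fy", "cx", "cy" (pixels), "rvec" (rotation vector, rad) and "tvec" (3), from world to camera coordinates, as OpenCV has them. Camera axes: x right, y down, z forward; pixel columns grow to the right and rows downward; lengths in m; the calibration is good to about 2 mm. The wrist camera is an equidistant fisheye: a pixel r from the principal point sees the ray r / f radians off the axis. A picture is of the moment at which its call begins. There is no depth.
- r.close_job(): hands the job in; it is judged then, once.
The state is a dict: "clock": time; "qpos": joint angles; "joint_vel": joint speeds; "joint_efforts": joint torques, N m; "position": TCP position; "orientation": TCP orientation; "force": force on the tool from outside, world axes, zero at the start; "wrist_torque": the same for the moment, N m; "gripper_width": opening from 0.0 (shut) to 1.0 (fully open); "grip_force": force on a finger pad.
Only numpy, scipy, OpenCV 4.12 (cv2) and the standard library are available. Lean on these libraries where they do the work, as an engineer would, in place of code of your own. Each camera call takes 0.05 s, during which the arm holds its last target. There are 200 camera calls.

### The job

Two of today's three food-sample jars still stand on the cabinet in front of the steel jar carrier. Gently push them along the surface with the fingertips, always standing upright and never gripped or picked up, into the two empty bays until each stands home at the back; then push the carrier's swing gate fully shut across all three jars. Leave the mug and timer where they are.

Things in the scene. Friction and masses are not known exactly. Their poses are not given: they have to be found in the camera images.
- jar_red: screw-lidded glass sample jar, 62 mm in diameter, 75 mm tall, 0.14 to 0.26 kg; origin: centre of its underside, z up. One of three equal jars: two start in front of the carrier, one in its middle bay; this one has a red lid and pale contents
- jar_tan: screw-lidded glass sample jar, 62 mm in diameter, 75 mm tall, 0.14 to 0.26 kg; origin: centre of its underside, z up. One of three equal jars: two start in front of the carrier, one in its middle bay; this one has a white lid and tan contents
- jar_brown: screw-lidded glass sample jar, 62 mm in diameter, 75 mm tall, 0.14 to 0.26 kg; origin: centre of its underside, z up. One of three equal jars: two start in front of the carrier, one in its middle bay; this one has a white lid and pinkish-brown contents
- carrier: steel carrier, fixed on the cabinet top, 221 mm wide (270 over the side loops), walls 46 mm high; three bays 70 mm wide, 73 mm apart, open in front. Origin: on the cabinet top under the middle bay; x to its back, y to its left, z up; jars go in along +x. Inner back wall at x = 35 mm, partitions (30 mm high) reach to x = -11, side walls to -30, 2 mm floor to -36, a ramped lip slopes from there down to x = -52
- bay_left (a point): bay of the carrier (left and right as seen from the robot): where, on its 2 mm floor, the centre of a jar's underside comes when the jar is home (its rim then 3 mm from the back wall; 4 mm of play to either side). This is the left bay (+y side of the carrier), empty at the start
- bay_middle (a point): bay of the carrier (left and right as seen from the robot): where, on its 2 mm floor, the centre of a jar's underside comes when the jar is home (its rim then 3 mm from the back wall; 4 mm of play to either side). This is the middle bay, filled at the start
- bay_right (a point): bay of the carrier (left and right as seen from the robot): where, on its 2 mm floor, the centre of a jar's underside comes when the jar is home (its rim then 3 mm from the back wall; 4 mm of play to either side). This is the right bay (-y side, next to the gate's hinge), empty at the start
- gate (a joint): swing gate, rad: 0 = shut, along the carrier's y across the bays; at 1.57 it points straight out of the front at the right; starts 1.7 to 1.95. Level steel bar 241 mm long from the hinge, 5 mm thick, 38 to 54 mm above the cabinet top, an 18 mm tab bent outwards at its free end; stays where it is left (friction 0.07 N m). Shut, its inner face is at carrier x = -33 mm, just in front of jars that are home
- gate_hinge (a point): point on the gate's upright hinge axis, at the front right corner of the carrier, at the bar's mid-height 46 mm; the post there is 62 mm high; the axes are those of the carrier
- gate_face (a point): point on the outer face of the gate bar (the face to push on to shut it), 150 mm from the hinge axis, at mid-height; its x axis points into the bar (the way to push), its y axis along the bar to the free end
- mug: bystander: spotted white mug, 82 x 114 mm with its handle, 91 mm tall, at the right corner; origin under its middle
- timer: bystander: red and white kitchen timer, 66 mm wide, 57 mm tall, at the left corner; origin under its centre
There are look-alikes about, which are no part of the job. There is more than one size of the jar_red; the job needs the largest.

How it is judged:
At the end, for the whole second after the job is handed in: a jar stands in each of the three bays (within 10 mm of home, upright within 0.1 rad, on the floor and at rest) and the gate is shut (within 0.04 rad) (value of joint gate below 0.04 rad and velocity of joint gate below 0.05 rad/s and horizontal distance between any of jar_red, jar_tan, jar_brown and bay_left below 0.01 m and horizontal distance between any of jar_red, jar_tan, jar_brown and bay_middle below 0.01 m and horizontal distance between any of jar_red, jar_tan, jar_brown and bay_right below 0.01 m and angle between each of jar_red, jar_tan, jar_brown's own z axis and vertical below 0.1 rad and height (world z) of each of jar_red, jar_tan, jar_brown below 0.006 m and linear speed of each of jar_red, jar_tan, jar_brown below 0.02 m/s); the robot touches nothing.
It fails at once if a sample jar was lifted off the surface (underside above 10 mm) (height (world z) of any of jar_red, jar_tan, jar_brown above 0.01 m).
It fails at once if a sample jar was gripped or pushed hard (fingers on it with more than 30 N) (contact force between the fingers and jar_red above 30 N or contact force between the fingers and jar_tan above 30 N or contact force between the fingers and jar_brown above 30 N).
It fails at once if a sample jar was tipped (more than 0.35 rad) (angle between any of jar_red, jar_tan, jar_brown's own z axis and vertical above 0.35 rad).
It fails at once if the mug or timer was moved by more than 20 mm (distance of any of mug, timer from where it was at the start of the episode above 0.02 m).
It also fails if it takes over 70 s, if anything falls off the work surface, if the arm or the gripper's body presses on something with over 40 N, if the wrist force passes 120 N, or if a joint passes its speed limit or range.

## Working session

There is one attempt and no reset: what is moved stays moved. The work goes in short steps, Python scripts to look and compute and a tool call to move; the robot and the scene stay as the last step left them, time stands still between calls to the robot, and variables do not carry over. Pictures are saved under pics/ and viewed, at most 10 in all, crops included, and the job is handed in when it is done.

Besides the shell and the picture viewer there is one more tool, called as a command line: name --argument value ..., lists and objects as JSON in quotes. drive_tool: Moves the arm, as the interface text tells. Shifts and turns lie within -1 to 1; 1 stands for 600 mm of shift or 45 degrees of turn. Its arguments: {"type":"object","properties":{"plan":{"type":"array","items":{"type":"array"}}},"required":["plan"]}

```bash
ls; mkdir -p pics
python3 - <<'E'
from cell import r
import cv2,numpy as np
s=r.read_state();print({k:np.round(v,3) for k,v in s.items()}, r.finger_overhang)
for n in("scene","top"):
    d=r.get_image(n);cv2.imwrite(f"pics/{n}0.png",d["image"][:,:,::-1])
    print(n,{k:np.round(d[k],3) for k in d if k!="image"})
E
```

```text
pics
{'clock': np.float64(0.0), 'qpos': array([-1.196,  0.592,  0.048,  1.61 , -0.033,  0.943, -0.034]), 'joint_vel': array([ 0.   , -0.   ,  0.001,  0.001,  0.   , -0.001, -0.   ]), 'joint_efforts': array([-0.0000e+00, -5.4868e+01,  1.5470e+00, -1.9812e+01,  9.0000e-03,
        9.0000e-03, -0.0000e+00]), 'position': array([0.327, 0.646, 0.252]), 'orientation': array([-7.290e-01, -3.055e+00,  3.000e-03]), 'force': array([-0.648, -0.239, -0.586]), 'wrist_torque': array([ 0.019,  0.041, -0.02 ]), 'grip_force': np.float64(0.0), 'gripper_width': np.float64(1.0)} 0.022
scene {'fx': np.float64(545.093), 'fy': np.float64(545.093), 'cx': np.float64(285.737), 'cy': np.float64(211.481), 'rvec': array([ 0.154,  2.771, -1.395]), 'tvec': array([0.585, 0.094, 1.299])}
top {'fx': np.float64(438.219), 'fy': np.float64(438.219), 'cx': np.float64(278.577), 'cy': np.float64(214.508), 'rvec': array([ 2.161, -2.206,  0.044]), 'tvec': array([-0.122,  0.566,  1.18 ])}
```

View pics/scene0.png

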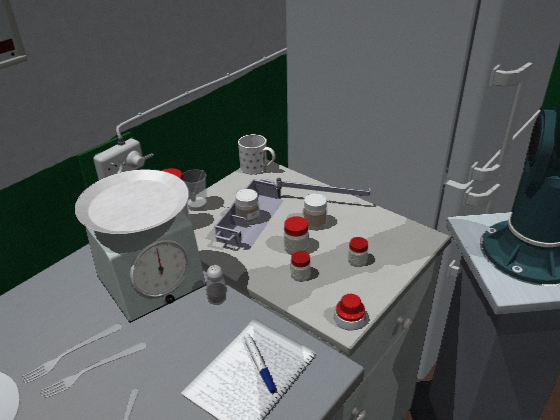

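View pics/top0.png

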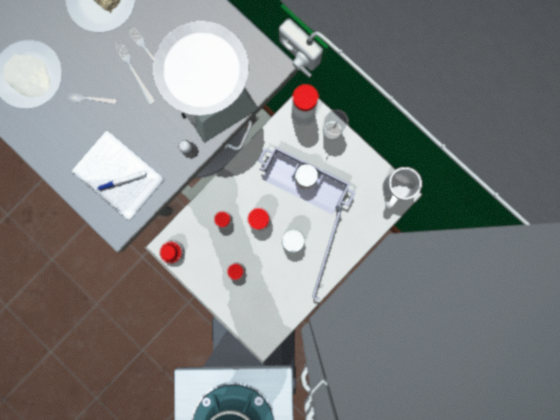

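The scene view shows the carrier with a white-lidded jar in its middle bay (246,205). The other white-lidded jar is at (315,210), the big red one at (296,235), and the small red look-alikes at (301,265) and (358,250). In the top view, the carrier spans (265,160) to (350,200), the hinge is near (347,205), and the gate tip is at (318,300). The front jars are at (259,219) and (293,241).

```bash
cat > h.py <<'E'
import cv2,numpy as np
from cell import r
def cam(n):
    d=r.get_image(n);K=np.array([[d["fx"],0,d["cx"]],[0,d["fy"],d["cy"]],[0,0,1]])
    return d["image"],K,np.array(d["rvec"],float),np.array(d["tvec"],float)
def ray(K,rv,tv,px,z):
    R=cv2.Rodrigues(rv)[0];px=np.atleast_2d(px).astype(float)
    v=np.c_[px,np.ones(len(px))]@np.linalg.inv(K).T@R;c=-R.T@tv
    return c+v*((z-c[2])/v[:,2])[:,None]
def proj(K,rv,tv,P): return cv2.projectPoints(np.atleast_2d(P).astype(float),rv,tv,K,None)[0][:,0]
def blobs(m,mn=30):
    n,l,s,c=cv2.connectedComponentsWithStats(m.astype(np.uint8));return [(c[i],s[i]) for i in range(1,n) if s[i][4]>=mn]
def red(im):
    i=im.astype(int);return (i[...,0]>110)&(i[...,1]<60)&(i[...,2]<60)
def white(im): 
    return (im.min(2)>232)
E
python3 - <<'E'
from h import *
im,K,rv,tv=cam("top")
for nm,m in(("red",red(im)),("white",white(im))):
    for c,s in blobs(m): print(nm,c.round(1),s[2:],ray(K,rv,tv,c,.075).round(4))
x0,y0,x1,y1=235,135,365,310
c=im[y0:y1,x0:x1,::-1]
c=cv2.resize(c,None,fx=4,fy=3.4*1,interpolation=cv2.INTER_CUBIC) if 0 else cv2.resize(cv2.rotate(c,cv2.ROTATE_90_CLOCKWISE),None,fx=4.5,fy=4.5,interpolation=cv2.INTER_CUBIC)
cv2.imwrite("pics/crop1.png",c);print(c.shape)
E
```

```text
red [305.   96.6] [ 26  26 521] [[ 0.8687 -0.2109  0.075 ]]
red [258.4 218.7] [ 20  20 301] [[ 0.5502 -0.0825  0.075 ]]
red [222.3 219.3] [ 14  14 157] [[0.5506 0.0112 0.075 ]]
red [170.3 252. ] [ 20  20 289] [[0.4686 0.1471 0.075 ]]
red [235.4 271.3] [ 15  16 167] [[ 0.4158 -0.0209  0.075 ]]
white [202.2  70.9] [  78   80 4650] [[0.9451 0.0594 0.075 ]]
white [114.9 166.5] [  85   85 2510] [[0.6952 0.2919 0.075 ]]
white [306.1 174.8] [ 20  19 301] [[ 0.6618 -0.2088  0.075 ]]
white [292.8 240.1] [ 21  20 312] [[ 0.4929 -0.1706  0.075 ]]
(585, 788, 3)
```

View pics/crop1.png

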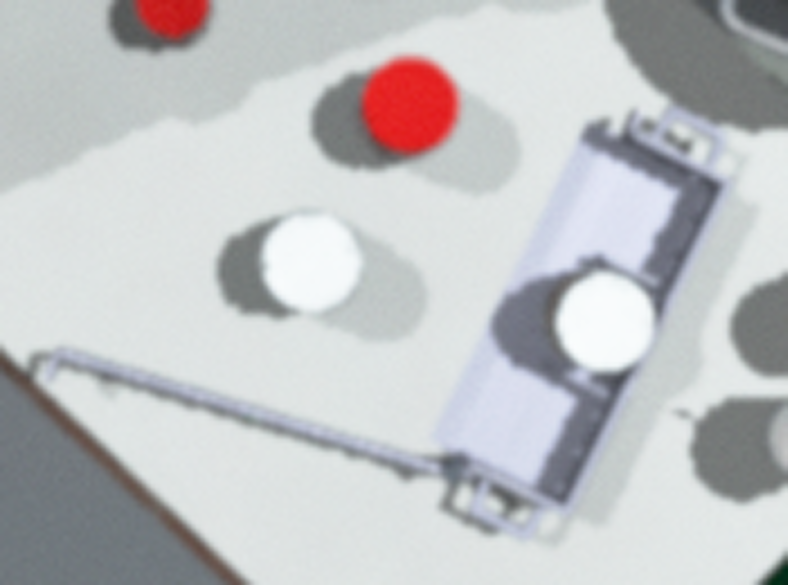

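The crop (rotated so that up in the top view points right) shows the carrier's back wall running from (725,180) to (565,505) and its lip from (590,125) to (437,445). The hinge is at about (450,462) and the gate tip at about (50,352).

Run:
```python
from h import *
im,K,rv,tv=cam("top")
def P(u,v,z): return ray(K,rv,tv,[235+(v+.5)/4.5-.5,135+174-((u+.5)/4.5-.5)],z)[0]
bl,br,fl,fr=P(725,180,.046),P(565,505,.046),P(590,125,0),P(437,445,0)
hi,ti=P(455,463,.06),P(52,350,.054)
for a,b in((br,bl),(fr,fl)): d=b-a;print("len",np.hypot(d[0],d[1]),"yaw",np.degrees(np.arctan2(-d[0],d[1])))
a=np.radians(-26.5);O=np.array([.6618,-.2088])
S=[("bl",bl),("br",br),("fl",fl),("fr",fr),("hinge",hi),("tip",ti),("red",[.5502,-.0825]),("white",[.4929,-.1706])]
X=np.array([np.cos(a),np.sin(a)]);Y=np.array([-np.sin(a),np.cos(a)])
for n,p in S: d=np.array(p[:2])-O;print(n,np.round(p[:2],4),"carrier",(d@X).round(4),(d@Y).round(4))
R=cv2.Rodrigues(np.array(r.read_state()["orientation"]))[0];print(R.round(4),"tool yaw",np.degrees(np.arctan2(-R[0,1],R[1,1])))
# scene check of lids at z .075
im,K,rv,tv=cam("scene")
for c,s in blobs(red(im),60): print(c.round(1),s[2:],ray(K,rv,tv,c,.075).round(4))
```

```text
len 0.21499114588356988 yaw -27.77428651045017
len 0.2180721588001968 yaw -26.93820834195275
bl [ 0.7396 -0.1276] carrier 0.0334 0.1074
br [ 0.6395 -0.3178] carrier 0.0287 -0.1076
fl [ 0.666 -0.091] carrier -0.0488 0.1073
fr [ 0.5672 -0.2854] carrier -0.0505 -0.1107
hinge [ 0.5739 -0.2896] carrier -0.0426 -0.1116
tip [ 0.3418 -0.2185] carrier -0.2821 -0.1514
red [ 0.5502 -0.0825] carrier -0.1562 0.0632
white [ 0.4929 -0.1706] carrier -0.1682 -0.0412
[[-8.921e-01  4.518e-01 -6.000e-04]
 [ 4.518e-01  8.921e-01 -1.400e-03]
 [-1.000e-04 -1.500e-03 -1.000e+00]] tool yaw -26.857889135935725
[173.4 171.3] [20 10 95] [[ 0.8543 -0.3433  0.075 ]]
[295.8 223.4] [ 23  14 264] [[ 0.5551 -0.0775  0.075 ]]
[358.4 242.6] [ 18  12 160] [[0.4248 0.0086 0.075 ]]
[300.2 256.5] [ 18  12 178] [[0.5595 0.0398 0.075 ]]
[349.4 305.8] [ 29  25 377] [[0.4825 0.1949 0.075 ]]
```

drive_tool --plan '[[[0, 0, 0], [-0.783, -0.914, 0.1], 0.29], [[0, 0, 0], [-0.783, -0.914, 0.1], 0.29], [[0, 0, 0], [-0.783, -0.914, 0.1], 0.29], [[0, 0, 0], [-0.783, -0.914, 0.1], 0.29], [[0, 0, 0], [-0.783, -0.914, 0.1], 0.29], [[0, 0, 0], [-0.783, -0.914, 0.1], 0.29], [[0, 0, 0], [-0.783, -0.914, 0.1], 0.29], [[0, 0, 0], [-0.783, -0.914, 0.1], 0.29], [[0, 0, 0], [-0.783, -0.914, 0.1], 0.29], [[0, 0, 0], [-0.783, -0.914, 0.1], 0.29], [[0, 0, 0], [-0.783, -0.914, 0.1], 0.29], [[0, 0, 0], [-0.783, -0.914, 0.1], 0.29]]'

```text
clock: 1.75
position: [0.4994, -0.0585, 0.1934]
orientation: [0.736, 3.053, -0.001]
force: [0.3, 1.1, 1.4]
gripper_width: 0.358
grip_force: 0.0
```

Run:
```python
from h import *
d=r.get_image("wrist");cv2.imwrite("pics/w1.png",d["image"][:,:,::-1])
print(r.read_state()["position"],{k:np.round(d[k],3) for k in d if k!="image"})
```

```text
[ 0.50036878 -0.06326888  0.1933373 ] {'fx': np.float64(325.192), 'fy': np.float64(325.192), 'cx': np.float64(278.772), 'cy': np.float64(213.241), 'rvec': array([-2.466, -1.509, -0.213]), 'tvec': array([-0.175, -0.474,  0.19 ])}
```

View pics/w1.png

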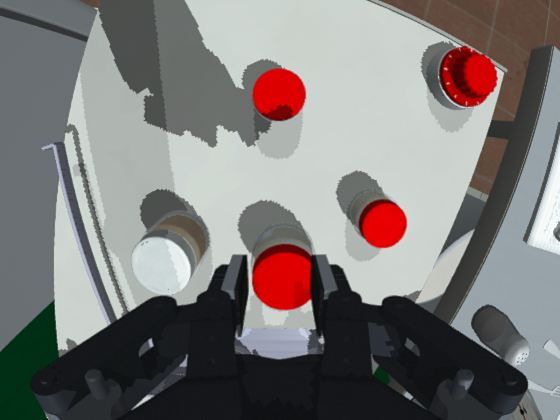

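The wrist view shows the red jar at (283,275), between and ahead of the fingertips, the white-lidded jar at (162,264) and the gate at left.

```bash
cat >> h.py <<'E'
def wray(d,px,z):
    K=np.array([[d["fx"],0,d["cx"]],[0,d["fy"],d["cy"]],[0,0,1]])
    u=cv2.fisheye.undistortPoints(np.array(px,float).reshape(-1,1,2),K,np.zeros(4))[:,0]
    return ray(np.eye(3),np.array(d["rvec"],float),np.array(d["tvec"],float),u,z)
O=np.array([.6618,-.2088]);X=np.array([.8921,-.4518]);Y=np.array([.4518,.8921])
def car(p): d=np.asarray(p)[:2]-O;return np.array([d@X,d@Y]).round(4)
def wcar(x,y): return O+x*X+y*Y
def tops():
    im,K,rv,tv=cam("top")
    for nm,m in(("red",red(im)),("white",white(im))):
        for c,s in blobs(m,100):
            p=ray(K,rv,tv,c,.075)[0]
            if abs(car(p)).max()<.22 and s[4]<450: print(nm,p.round(4),"car",car(p),s[2:])
def st():
    s=r.read_state();print(round(float(s["clock"]),2),np.round(s["position"],4),"car",car(s["position"]),np.round(s["force"],1),s["gripper_width"])
E
python3 - <<'E'
from h import *
st()
d=r.get_image("wrist");im=d["image"]
for nm,m in(("red",red(im)),("white",im.min(2)>215)):
    for c,s in blobs(m,300): p=wray(d,c,.075)[0];print(nm,c.round(),s[2:],p.round(4),car(p))
st();tops()
E
```

```text
1.8 [ 0.5004 -0.0633  0.1933] car [-0.2098  0.0569] [ 1.2 -3.4 -0.4] 0.3565896907487563
red [474.  72.] [  54   60 1808] [0.4674 0.1333 0.075 ] [-0.328   0.2174]
red [283.  89.] [  53   51 2080] [ 0.4194 -0.0178  0.075 ] [-0.3025  0.0609]
red [389. 221.] [  43   46 1533] [0.5467 0.0122 0.075 ] [-0.2025  0.1451]
red [286. 276.] [  54   58 2618] [ 0.5516 -0.0832  0.075 ] [-0.1551  0.0623]
white [550. 213.] [  24   96 1215] [0.626  0.1804 0.075 ] [-0.2077  0.3311]
white [184. 260.] [ 25  49 600] [ 0.5005 -0.1526  0.075 ] [-0.1693 -0.0227]
1.85 [ 0.4997 -0.0602  0.1933] car [-0.2117  0.0593] [-0.5  0.8 -0.3] 0.35543911067264694
red [ 0.552  -0.0868  0.075 ] car [-0.153   0.0592] [ 19  20 235]
white [ 0.6585 -0.2061  0.075 ] car [-0.0042  0.0009] [ 16  17 190]
```

drive_tool --plan '[[[0, 0, 0], [0, -0.003, 0.06], 0.29], [[0, 0, 0], [0, -0.003, 0.12], 0.29], [[0, 0, 0], [0, -0.003, 0.18], 0.29], [[0, 0, 0], [0, -0.003, 0.22], 0.29], [[0, 0, 0], [0, -0.003, 0.243], 0.29], [[0, 0, 0], [0, -0.003, 0.243], 0.29], [[0, 0, 0], [0, -0.003, 0.243], 0.29], [[0, 0, 0], [-0.008, -0.003, 0.243], 0.29], [[0, 0, 0], [-0.016, -0.003, 0.243], 0.29], [[0, 0, 0], [-0.024, -0.003, 0.243], 0.29]]'

```text
clock: 3.15
position: [0.5117, -0.0631, 0.0479]
orientation: [0.73, 3.055, 0.0]
force: [-0.4, 0.4, -0.2]
gripper_width: 0.359
grip_force: 0.0
```

Run:
```python
from h import *
d=r.get_image("wrist");im=d["image"]
cv2.imwrite("pics/w2.png",im[:,:,::-1])
for c,s in blobs(red(im),300): p=wray(d,c,.075)[0];print(c.round(),s[2:],p.round(4),car(p))
st()
```

```text
[276.  38.] [ 119   87 8495] [ 0.4274 -0.0209  0.075 ] [-0.294   0.0617]
[556.  25.] [  8  57 309] [0.4552 0.0849 0.075 ] [-0.317   0.1686]
[472. 294.] [  72   77 3891] [0.5363 0.0078 0.075 ] [-0.2098  0.1366]
3.2 [ 0.5126 -0.0635  0.0479] car [-0.1988  0.0622] [ 0.8 -0.9 -1.3] 0.35056045887325155
```

View pics/w2.png

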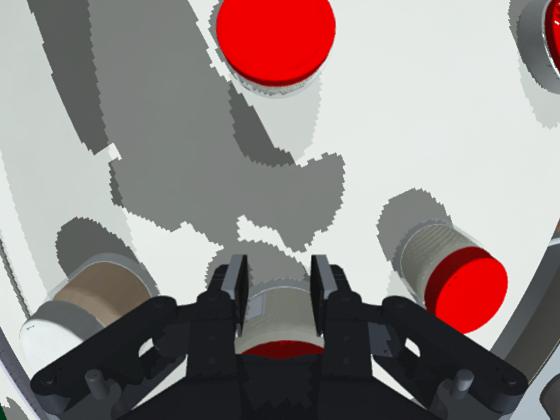

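The wrist view shows the red jar centred between the fingertips at (285,320) and the look-alikes clear on both sides. I'll start pushing.

drive_tool --plan '[[[0, 0, 0], [-0.01, 0.001, 0], 0.29], [[0, 0, 0], [-0.02, 0.003, 0], 0.29], [[0, 0, 0], [-0.03, 0.005, 0], 0.29], [[0, 0, 0], [-0.04, 0.006, 0], 0.29], [[0, 0, 0], [-0.05, 0.008, 0], 0.29], [[0, 0, 0], [-0.06, 0.009, 0], 0.29], [[0, 0, 0], [-0.07, 0.011, 0], 0.29], [[0, 0, 0], [-0.08, 0.013, 0], 0.29], [[0, 0, 0], [-0.09, 0.014, 0], 0.29], [[0, 0, 0], [-0.1, 0.016, 0], 0.29], [[0, 0, 0], [-0.11, 0.018, 0], 0.29], [[0, 0, 0], [-0.12, 0.018, 0], 0.29]]'

```text
clock: 4.7
position: [0.5805, -0.0856, 0.0475]
orientation: [0.729, 3.056, 0.0]
force: [-1.1, 0.4, -0.1]
gripper_width: 0.358
grip_force: 0.7
```

Run:
```python
from h import *
tops();st()
im,K,rv,tv=cam("scene")
for c,s in blobs(red(im),60): p=ray(K,rv,tv,c,.072)[0];print(c.round(1),s[2:],p.round(4),car(p))
t=cam("top")[0]
cv2.imwrite("pics/c3.png",np.hstack([cv2.resize(im[150:270,200:340],(400,343)),cv2.resize(t[140:260,230:370],(400,343))])[:,:,::-1])
```

```text
white [ 0.6574 -0.2092  0.075 ] car [-0.0037 -0.0023] [ 15  15 126]
4.75 [ 0.5817 -0.0863  0.0477] car [-0.1268  0.0731] [0.4 0.5 0.2] 0.3523283129162744
[173.1 171.2] [19  9 91] [ 0.8558 -0.349   0.072 ] [ 0.2365 -0.0374]
[264.2 219. ] [ 16  14 147] [ 0.627  -0.1074  0.072 ] [-0.0768  0.0748]
[358.5 242.4] [ 18  12 173] [0.4236 0.0044 0.072 ] [-0.3089  0.0826]
[300.1 256.5] [ 19  12 185] [0.5593 0.0364 0.072 ] [-0.2022  0.1724]
[349.5 305.8] [ 29  25 382] [0.4817 0.1922 0.072 ] [-0.3418  0.2763]
```

View pics/c3.png

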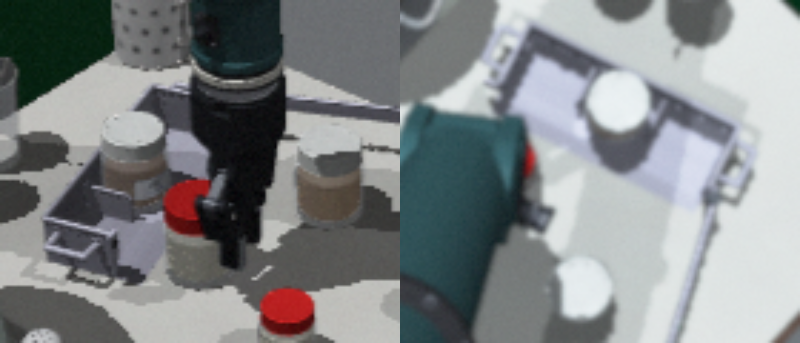

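The red jar is upright at the lip, in line with the left bay, and the cradle is holding it. I'll carry on straight in.

drive_tool --plan '[[[0, 0, 0], [-0.01, 0, 0], 0.29], [[0, 0, 0], [-0.02, 0, 0], 0.29], [[0, 0, 0], [-0.03, 0, 0], 0.29], [[0, 0, 0], [-0.04, 0, 0], 0.29], [[0, 0, 0], [-0.05, 0, 0], 0.29], [[0, 0, 0], [-0.06, 0, 0], 0.29], [[0, 0, 0], [-0.07, 0, 0], 0.29], [[0, 0, 0], [-0.08, 0, 0], 0.29], [[0, 0, 0], [-0.09, 0, 0], 0.29], [[0, 0, 0], [-0.1, 0, 0], 0.29], [[0, 0, 0], [-0.11, 0, 0], 0.29], [[0, 0, 0], [-0.12, 0, 0], 0.29]]'

```text
clock: 6.35
position: [0.6447, -0.1184, 0.0476]
orientation: [-0.73, -3.056, -0.0]
force: [-2.6, 1.9, 2.3]
gripper_width: 0.354
grip_force: 1.9
```

Run:
```python
from h import *
tops();st()
im,K,rv,tv=cam("scene")
for c,s in blobs(red(im),60)[1:2]: p=ray(K,rv,tv,c,.074)[0];print(c.round(1),s[2:],p.round(4),car(p))
t=cam("top")[0]
cv2.imwrite("pics/c4.png",np.hstack([cv2.resize(im[150:270,200:340],(400,343)),cv2.resize(t[140:260,230:370],(400,343))])[:,:,::-1])
```

```text
white [ 0.6585 -0.2078  0.075 ] car [-0.0035 -0.0006] [ 18  15 150]
6.4 [ 0.6459 -0.119   0.0477] car [-0.0547  0.0729] [-0.3 -0.1  0.2] 0.3566455151874064
[236.1 211.8] [ 15  14 112] [ 0.6926 -0.1412  0.074 ] [-0.0031  0.0742]
```

View pics/c4.png

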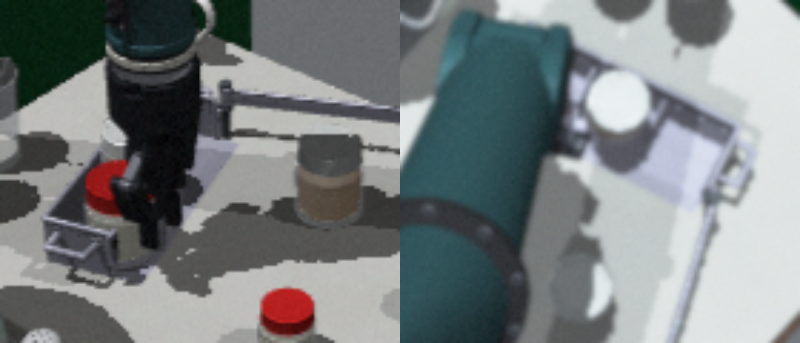

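The red jar is inside the left bay, upright and about 17 mm short of home.

drive_tool --plan '[[[0, 0, 0], [-0.006, 0, 0], 0.29], [[0, 0, 0], [-0.012, 0, 0], 0.29], [[0, 0, 0], [-0.018, 0, 0], 0.29], [[0, 0, 0], [-0.023, 0, 0], 0.29], [[0, 0, 0], [-0.027, 0, 0], 0.29], [[0, 0, 0], [-0.03, 0, 0], 0.29], [[0, 0, 0], [-0.03, 0, 0], 0.29]]'

```text
clock: 7.38
position: [0.6607, -0.1266, 0.0475]
orientation: [0.73, 3.055, -0.0]
force: [0.0, -0.9, -0.1]
gripper_width: 0.354
grip_force: 0.4
```

Run:
```python
from h import *
st()
```

```text
7.38 [ 0.6607 -0.1266  0.0475] car [-0.0381  0.0728] [ 0.  -0.9 -0.1] 0.35388848807723244
```

drive_tool --plan '[[[0, 0, 0], [0.04, 0, 0], 0.29], [[0, 0, 0], [0.1, 0, 0], 0.29], [[0, 0, 0], [0.12, 0, -0.08], 0.29], [[0, 0, 0], [0.15, 0, -0.16], 0.29], [[0, 0, 0], [0.19, -0.04, -0.2], 0.29], [[0, 0, 0], [0.24, -0.1, -0.2], 0.29], [[0, 0, 0], [0.29, -0.16, -0.2], 0.29], [[0, 0, 0], [0.316, -0.192, -0.2], 0.29], [[0, 0, 0], [0.316, -0.192, -0.2], 0.29], [[0, 0, 0], [0.316, -0.192, -0.2], 0.29], [[0, 0, 0], [0.316, -0.192, -0.2], 0.29]]'

```text
clock: 8.75
position: [0.4411, -0.143, 0.1677]
orientation: [0.727, 3.054, 0.0]
force: [0.5, 0.6, -0.3]
gripper_width: 0.356
grip_force: 0.0
```

Run:
```python
from h import *
tops();st()
d=r.get_image("wrist");cv2.imwrite("pics/w5.png",d["image"][:,:,::-1])
```

```text
red [ 0.6911 -0.1437  0.075 ] car [-0.0033  0.0713] [ 20  21 344]
red [0.5509 0.0109 0.075 ] car [-0.1982  0.146 ] [ 14  14 154]
white [ 0.6623 -0.2048  0.075 ] car [-0.0014  0.0038] [ 16  19 235]
white [ 0.4916 -0.1717  0.075 ] car [-0.1686 -0.0438] [ 17  19 221]
8.8 [ 0.4408 -0.143   0.1676] car [-0.2269 -0.0412] [ 0.8  0.6 -0.4] 0.3561570473044302
```

View pics/w5.png

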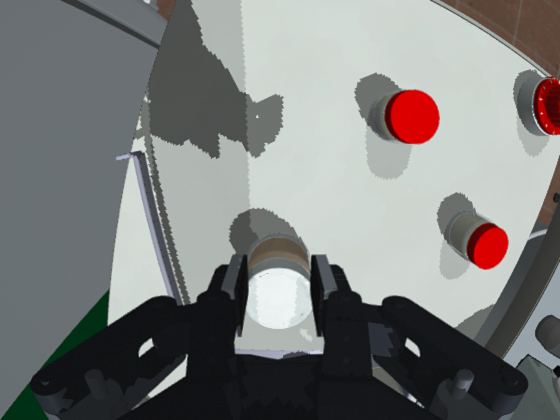

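The white-lidded jar, with tan contents, is centred between the fingertips at (279,296). The gate bar at left is well clear. Next I'll lower and make contact.

drive_tool --plan '[[[0, 0, 0], [0, -0.002, 0.05], 0.29], [[0, 0, 0], [0, -0.002, 0.1], 0.29], [[0, 0, 0], [0, -0.002, 0.15], 0.29], [[0, 0, 0], [0, -0.002, 0.185], 0.29], [[0, 0, 0], [0, -0.002, 0.2], 0.29], [[0, 0, 0], [0, -0.002, 0.2], 0.29], [[0, 0, 0], [-0.01, -0.002, 0.2], 0.29], [[0, 0, 0], [-0.02, -0.002, 0.2], 0.29], [[0, 0, 0], [-0.03, -0.002, 0.2], 0.29], [[0, 0, 0], [-0.038, -0.002, 0.2], 0.29], [[0, 0, 0], [-0.043, -0.002, 0.2], 0.29]]'

```text
clock: 10.22
position: [0.4613, -0.156, 0.0476]
orientation: [-0.729, -3.054, -0.0]
force: [-1.9, -0.2, 0.5]
gripper_width: 0.355
grip_force: 0.8
```

drive_tool --plan '[[[0, 0, 0], [-0.01, -0.004, 0], 0.29], [[0, 0, 0], [-0.02, -0.008, 0], 0.29], [[0, 0, 0], [-0.03, -0.012, 0], 0.29], [[0, 0, 0], [-0.04, -0.016, 0], 0.29], [[0, 0, 0], [-0.05, -0.02, 0], 0.29], [[0, 0, 0], [-0.06, -0.025, 0], 0.29], [[0, 0, 0], [-0.07, -0.029, 0], 0.29], [[0, 0, 0], [-0.08, -0.034, 0], 0.29], [[0, 0, 0], [-0.09, -0.038, 0], 0.29], [[0, 0, 0], [-0.1, -0.042, 0], 0.29], [[0, 0, 0], [-0.11, -0.046, 0], 0.29], [[0, 0, 0], [-0.12, -0.049, 0], 0.29]]'

```text
clock: 11.72
position: [0.5128, -0.2153, 0.0475]
orientation: [-0.73, -3.056, 0.0]
force: [-0.6, 0.9, 1.1]
gripper_width: 0.354
grip_force: 0.7
```

Run:
```python
from h import *
st();tops()
im,K,rv,tv=cam("scene");t=cam("top")[0]
cv2.imwrite("pics/c6.png",np.hstack([cv2.resize(im[150:270,200:340],(400,343)),cv2.resize(t[140:260,230:370],(400,343))])[:,:,::-1])
```

```text
11.72 [ 0.5128 -0.2153  0.0475] car [-0.13   -0.0731] [-0.6  0.9  1.1] 0.35445945241403864
red [ 0.691  -0.1437  0.075 ] car [-0.0034  0.0712] [ 20  22 343]
red [0.5508 0.011  0.075 ] car [-0.1983  0.1459] [ 14  14 155]
white [ 0.6619 -0.2091  0.075 ] car [ 0.0002 -0.0003] [ 19  19 295]
```

View pics/c6.png

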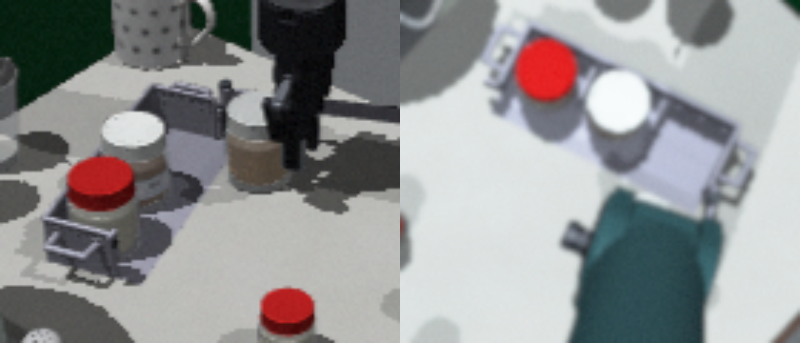

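The red jar is home in the left bay. The tan jar is upright at the lip in line with the right bay.

drive_tool --plan '[[[0, 0, 0], [-0.01, 0, 0], 0.29], [[0, 0, 0], [-0.02, 0, 0], 0.29], [[0, 0, 0], [-0.03, 0, 0], 0.29], [[0, 0, 0], [-0.04, 0, 0], 0.29], [[0, 0, 0], [-0.05, 0, 0], 0.29], [[0, 0, 0], [-0.06, 0, 0], 0.29], [[0, 0, 0], [-0.07, 0, 0], 0.29], [[0, 0, 0], [-0.08, 0, 0], 0.29], [[0, 0, 0], [-0.09, 0, 0], 0.29], [[0, 0, 0], [-0.1, 0, 0], 0.29], [[0, 0, 0], [-0.11, 0, 0], 0.29], [[0, 0, 0], [-0.12, 0, 0], 0.29]]'

```text
clock: 13.38
position: [0.5772, -0.2477, 0.0475]
orientation: [0.73, 3.056, -0.0]
force: [-1.5, -0.3, -0.0]
gripper_width: 0.353
grip_force: 0.6
```

drive_tool --plan '[[[0, 0, 0], [-0.006, 0, 0], 0.29], [[0, 0, 0], [-0.012, 0, 0], 0.29], [[0, 0, 0], [-0.018, 0, 0], 0.29], [[0, 0, 0], [-0.024, 0, 0], 0.29], [[0, 0, 0], [-0.029, 0, 0], 0.29], [[0, 0, 0], [-0.033, 0, 0], 0.29], [[0, 0, 0], [-0.033, 0, 0], 0.29]]'

```text
clock: 14.25
position: [0.5949, -0.2566, 0.0475]
orientation: [0.73, 3.055, -0.0]
force: [-0.2, -0.7, -0.5]
gripper_width: 0.357
grip_force: 0.1
```

drive_tool --plan '[[[0, 0, 0], [0.04, 0, 0], 0.29], [[0, 0, 0], [0.1, 0, 0], 0.29], [[0, 0, 0], [0.12, 0, -0.08], 0.29], [[0, 0, 0], [0.15, 0, -0.16], 0.29], [[0, 0, 0], [0.19, 0.05, -0.2], -0.06], [[0, 0, 0], [0.19, 0.12, -0.2], -0.06], [[0, 0, 0], [0.19, 0.2, -0.2], -0.06], [[0, 0, 0], [0.19, 0.28, -0.2], -0.06], [[0, 0, 0], [0.19, 0.28, -0.2], -0.06], [[0, 0, 0], [0.19, 0.28, -0.2], -0.06]]'

```text
clock: 15.5
position: [0.5685, -0.0555, 0.1675]
orientation: [0.729, 3.056, -0.001]
force: [-0.3, -0.6, -0.2]
gripper_width: 0.527
grip_force: 0.0
```

Run:
```python
from h import *
st();tops()
im=cam("top")[0];s=cam("scene")[0]
c=lambda a,x,y,w,h,f:cv2.resize(a[y:y+h,x:x+w,::-1],None,fx=f,fy=f,interpolation=cv2.INTER_CUBIC)
a=c(im,255,140,160,180,3);b=c(s,190,130,135,185,2.4)[:540];b=cv2.copyMakeBorder(b,0,540-b.shape[0],0,0,0)
o=np.hstack([a,b[:,:320]]);print(o.shape);cv2.imwrite("pics/c7.png",o)
```

```text
15.5 [ 0.5685 -0.0555  0.1675] car [-0.1525  0.0946] [-0.3 -0.6 -0.2] 0.5268782481103818
red [ 0.6912 -0.1437  0.075 ] car [-0.0032  0.0714] [ 21  21 348]
white [ 0.6589 -0.2044  0.075 ] car [-0.0046  0.0026] [ 18  16 148]
white [ 0.6233 -0.2829  0.075 ] car [-0.0009 -0.0835] [ 13  19 157]
(540, 800, 3)
```

View pics/c7.png

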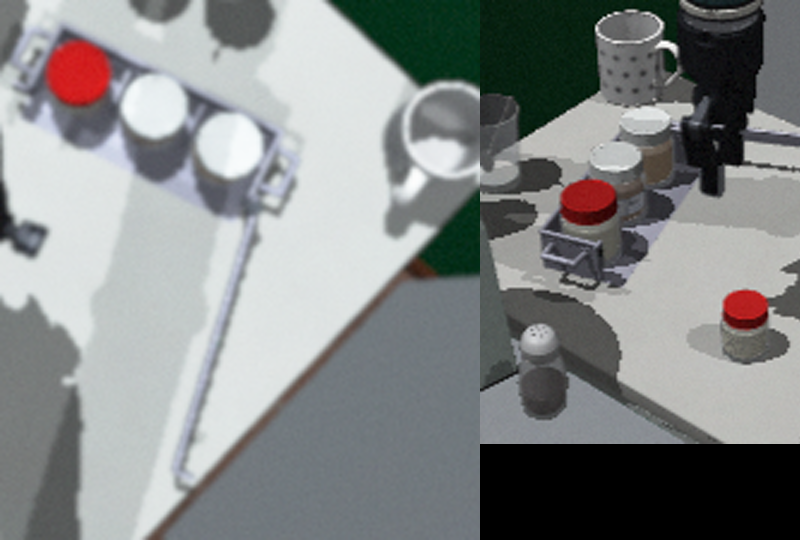

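All three jars stand in the bays. In the left part of the crop the lids are at (79,72), (155,105) and (228,146). The gate bar runs from (255,210) to its tip at (182,480). The cabinet edge and grey wall run from (410,270) to (150,535), close to the gate's outer side.

Run:
```python
from h import *
im,K,rv,tv=cam("top")
f=lambda u,v,z:car(ray(K,rv,tv,[255+(u+.5)/3-.5,140+(v+.5)/3-.5],z)[0])
for n,u,v,z in[("red",79,72,.075),("mid",155,105,.075),("right",228,146,.075),("bar",247,230,.054),("bar",218,345,.054),("bar",182,470,.054),("tip",187,487,.054),("wall",410,270,0),("wall",280,402,0),("wall",150,535,0)]:print(n,f(u,v,z))
```

```text
red [-0.0018  0.0716]
mid [ 0.0006 -0.0004]
right [-0.0044 -0.0726]
bar [-0.061  -0.1201]
bar [-0.1629 -0.1403]
bar [-0.2743 -0.1584]
tip [-0.2856 -0.1686]
wall [-0.0245 -0.2742]
wall [-0.1847 -0.2185]
wall [-0.3444 -0.1636]
```

Run:
```python
from h import *
_,K1,r1,t1=cam("top");_,K2,r2,t2=cam("scene")
P=lambda K,r,t:K@np.c_[cv2.Rodrigues(r)[0],t]
for n,a,b in[("hTop",(309,373),(512,70)),("hTop2",(314,390),(512,70)),("hLow",(309,373),(487,172)),("hLow2",(314,390),(487,172))]:
    X4=cv2.triangulatePoints(P(K1,r1,t1),P(K2,r2,t2),np.array(a,float),np.array(b,float))[:,0];p=X4[:3]/X4[3]
    print(n,p.round(3),proj(K1,r1,t1,p).round(),proj(K2,r2,t2,p).round())
for z in(0,.2,.4,.6,.8):print(z,proj(K2,r2,t2,[.28,-.2,z]).round(),proj(K1,r1,t1,[.28,-.2,z]).round())
print(ray(K1,r1,t1,(308,323),0),ray(K1,r1,t1,(265,360),0),ray(K2,r2,t2,(450,235),0))
```

```text
hTop [ 0.155 -0.142  0.404] [[284. 430.]] [[479.  69.]]
hTop2 [ 0.134 -0.159  0.393] [[293. 439.]] [[484.  70.]]
hLow [ 0.105 -0.178  0.115] [[300. 399.]] [[469. 173.]]
hLow2 [ 0.078 -0.199  0.099] [[308. 408.]] [[475. 173.]]
0 [[394. 210.]] [[305. 318.]]
0.2 [[403. 143.]] [[309. 334.]]
0.4 [[413.  64.]] [[314. 358.]]
0.6 [[426. -34.]] [[324. 397.]]
0.8 [[ 442. -155.]] [[342. 477.]]
[[ 0.26708504 -0.20787748  0.        ]] [[ 0.16999901 -0.08902747  0.        ]] [[ 1.70026019e-01 -8.04790579e-02 -1.11022302e-16]]
```

drive_tool --plan '[[[0.2, 0, 0], [0, -0.05, -0.05], 1], [[0.4, 0, 0], [0, -0.13, -0.05], 1], [[0.556, 0, 0], [0, -0.22, -0.04], 1], [[0.556, 0, 0], [0.004, -0.31, -0.033], 1], [[0.556, 0, 0], [0.004, -0.4, -0.033], 1], [[0.556, 0, 0], [0.004, -0.442, -0.033], 1], [[0.556, 0, 0], [0.004, -0.442, -0.033], 1], [[0.556, 0, 0], [0.004, -0.442, -0.033], 1], [[0.556, 0, 0], [0.004, -0.442, -0.033], 1]]'

```text
clock: 16.92
position: [0.448, -0.2892, 0.1871]
orientation: [-0.687, -2.893, 0.641]
force: [0.1, -0.4, 0.2]
gripper_width: -0.001
grip_force: 0.0
```

Run:
```python
from h import *
st();s=r.read_state();print(cv2.Rodrigues(s["orientation"])[0].round(3),np.round(s["qpos"],2),np.round(s["joint_efforts"],1))
```

```text
16.93 [ 0.448  -0.2892  0.1871] car [-0.1544 -0.1683] [ 0.1 -0.4  0.2] -0.0006057329339393768
[[-0.893  0.407 -0.189]
 [ 0.449  0.81  -0.377]
 [-0.    -0.422 -0.907]] [-0.04  0.52  0.41  2.13  0.4   0.63  1.1 ] [  0.4 -40.4   5.7 -11.9   0.7   0.6  -0. ]
```

drive_tool --plan '[[[0, 0, 0], [0, 0.017, 0.044], 1], [[0, 0, 0], [0, 0.037, 0.087], 1], [[0, 0, 0], [0, 0.057, 0.13], 1], [[0, 0, 0], [0, 0.077, 0.173], 1], [[0, 0, 0], [0, 0.09, 0.201], 1], [[0, 0, 0], [0, 0.097, 0.216], 1], [[0, 0, 0], [0, 0.097, 0.216], 1], [[0, 0, 0], [0, 0.097, 0.216], 1]]'

```text
clock: 17.92
position: [0.4466, -0.2927, 0.046]
orientation: [-0.69, -2.892, 0.643]
force: [-0.0, -0.2, 4.4]
gripper_width: -0.0
grip_force: 0.0
```

Run:
```python
from h import *
st()
# gate sweep plan: TCP in carrier coords so that the finger follows the bar, rho fixed
H=np.array([-.0365,-.1157]);rho=.12
for th in np.arange(1.75,-.01,-.1):
    g=np.array([-np.sin(th),np.cos(th)]);n=np.array([-np.cos(th),-np.sin(th)])
    c=H+rho*g+(.0025+.011*abs(np.cos(th))+.020*abs(np.sin(th)))*n
    print(round(th,2),c.round(4),wcar(*c).round(3))
```

```text
17.93 [ 0.4466 -0.2927  0.046 ] car [-0.1541 -0.1721] [-0.  -0.2  4.4] -0.0004980076570606488
1.75 [-0.1503 -0.1608] [ 0.455 -0.284]
1.65 [-0.1543 -0.1484] [ 0.457 -0.272]
1.55 [-0.1569 -0.1359] [ 0.46  -0.259]
1.45 [-0.1585 -0.1247] [ 0.464 -0.248]
1.35 [-0.1589 -0.1132] [ 0.469 -0.238]
1.25 [-0.1582 -0.1015] [ 0.475 -0.228]
1.15 [-0.1563 -0.0897] [ 0.482 -0.218]
1.05 [-0.1532 -0.078 ] [ 0.49  -0.209]
0.95 [-0.1487 -0.0664] [ 0.499 -0.201]
0.85 [-0.143  -0.0551] [ 0.509 -0.193]
0.75 [-0.136  -0.0444] [ 0.52  -0.187]
0.65 [-0.1277 -0.0343] [ 0.532 -0.182]
0.55 [-0.1183 -0.0251] [ 0.545 -0.178]
0.45 [-0.1077 -0.0168] [ 0.558 -0.175]
0.35 [-0.0961 -0.0097] [ 0.572 -0.174]
0.25 [-0.0837 -0.0039] [ 0.585 -0.174]
0.15 [-0.0706  0.0005] [ 0.599 -0.176]
0.05 [-0.057   0.0034] [ 0.613 -0.18 ]
```

drive_tool --plan '[[[0, 0, 0], [0, 0.012, -0.0055], 1], [[0, 0, 0], [0, 0.024, -0.011], 1], [[0, 0, 0], [0, 0.036, -0.0165], 1], [[0, 0, 0], [0, 0.048, -0.022], 1], [[0, 0, 0], [0, 0.06, -0.028], 1], [[0, 0, 0], [0, 0.072, -0.0335], 1], [[0, 0, 0], [0, 0.084, -0.039], 1], [[0, 0, 0], [0, 0.096, -0.045], 1], [[0, 0, 0], [0, 0.108, -0.05], 1], [[0, 0, 0], [0, 0.12, -0.056], 1], [[0, 0, 0], [0, 0.132, -0.061], 1], [[0, 0, 0], [0, 0.142, -0.066], 1]]'

```text
clock: 19.42
position: [0.4898, -0.2094, 0.046]
orientation: [-0.692, -2.893, 0.644]
force: [2.0, -3.0, 6.4]
gripper_width: -0.003
grip_force: 1.9
```

drive_tool --plan '[[[-0.2, 0, 0], [0, 0, 0], 1], [[-0.4, 0, 0], [0, 0, 0], 1], [[-0.556, 0, 0], [0, 0, 0], 1], [[-0.556, 0, 0], [0, 0, 0], 1], [[-0.556, 0, 0], [0, 0, 0], 1]]'

```text
clock: 20.05
position: [0.4885, -0.2069, 0.0447]
orientation: [-0.726, -3.055, 0.0]
force: [1.4, 0.4, -0.1]
gripper_width: -0.003
grip_force: 0.0
```

Run:
```python
from h import *
st();print(cv2.Rodrigues(r.read_state()["orientation"])[0].round(3))
# gate bar in the top view: bluish steel pixels on the cabinet, as carrier coords at z=.054
im,K,rv,tv=cam("top")
hsv=cv2.cvtColor(im,cv2.COLOR_RGB2HSV)
m=(hsv[...,0]>105)&(hsv[...,0]<135)&(hsv[...,1]>18)&(hsv[...,2]>90)
v,u=np.nonzero(m);p=ray(K,rv,tv,np.c_[u,v],.054)[:,:2]
c=np.c_[(p-O)@X,(p-O)@Y];k=(c[:,0]<-.055)&(c[:,0]>-.3)&(abs(c[:,1])<.2);c=c[k]
d=c-np.array([-.0365,-.1157]);rr=np.hypot(*d.T);th=np.arctan2(-d[:,0],d[:,1])
q=(rr>.05)&(rr<.25);print(q.sum(),np.histogram(th[q],bins=np.arange(-.2,2.2,.1)))
```

```text
20.05 [ 0.4885 -0.2069  0.0447] car [-0.1554 -0.0766] [ 1.4  0.4 -0.1] -0.002728600031491075
[[-0.893  0.45  -0.001]
 [ 0.45   0.893  0.   ]
 [ 0.001 -0.    -1.   ]]
221 (array([ 0,  0,  6, 46, 24, 16,  4,  0,  0,  0,  7, 22, 79,  2,  0,  0,  0,
        0,  8,  0,  4,  3,  0,  0]), array([-0.2, -0.1,  0. ,  0.1,  0.2,  0.3,  0.4,  0.5,  0.6,  0.7,  0.8,
        0.9,  1. ,  1.1,  1.2,  1.3,  1.4,  1.5,  1.6,  1.7,  1.8,  1.9,
        2. ,  2.1,  2.2]))
```

drive_tool --plan '[[[0, 0, 0], [-0.009, 0.019, 0], 1], [[0, 0, 0], [-0.018, 0.038, 0], 1], [[0, 0, 0], [-0.03, 0.056, 0], 1], [[0, 0, 0], [-0.044, 0.073, 0], 1], [[0, 0, 0], [-0.06, 0.088, 0], 1], [[0, 0, 0], [-0.077, 0.102, 0], 1], [[0, 0, 0], [-0.087, 0.108, 0], 1], [[0, 0, 0], [-0.097, 0.114, 0], 1], [[0, 0, 0], [-0.117, 0.123, 0], 1], [[0, 0, 0], [-0.139, 0.131, 0], 1], [[0, 0, 0], [-0.15, 0.133, 0], 1], [[0, 0, 0], [-0.15, 0.133, 0], 1]]'

```text
clock: 21.6
position: [0.6058, -0.1782, 0.0452]
orientation: [0.729, 3.054, 0.0]
force: [0.2, 0.4, -0.2]
gripper_width: 0.005
grip_force: 0.0
```

drive_tool --plan '[[[0, 0, 0], [-0.004, 0.004, 0], 1], [[0, 0, 0], [-0.008, 0.008, 0], 1], [[0, 0, 0], [-0.012, 0.012, 0], 1], [[0, 0, 0], [-0.016, 0.016, 0], 1], [[0, 0, 0], [-0.02, 0.02, 0], 1], [[0, 0, 0], [-0.022, 0.02, 0], 1], [[0, 0, 0], [-0.022, 0.02, 0], 1]]'

```text
clock: 22.48
position: [0.6222, -0.1732, 0.0452]
orientation: [0.729, 3.055, 0.0]
force: [-0.4, -0.1, 0.4]
gripper_width: 0.002
grip_force: 0.0
```

Run:
```python
from h import *
st()
```

```text
22.48 [ 0.6222 -0.1732  0.0452] car [-0.0514  0.0138] [-0.4 -0.1  0.4] 0.002344840267252066
```

drive_tool --plan '[[[0, 0, 0], [-0.002, 0.01, 0], 1], [[0, 0, 0], [-0.004, 0.02, 0], 1], [[0, 0, 0], [-0.005, 0.03, 0], 1], [[0, 0, 0], [-0.006, 0.04, 0], 1], [[0, 0, 0], [-0.006, 0.04, 0], 1]]'

```text
clock: 23.1
position: [0.6356, -0.152, 0.0449]
orientation: [-0.727, -3.055, -0.001]
force: [-1.9, 1.3, -0.7]
gripper_width: -0.0
grip_force: 1.3
```

drive_tool --plan '[[[0, 0, 0], [-0.002, 0, 0], 1], [[0, 0, 0], [-0.003, 0, 0], 1], [[0, 0, 0], [-0.003, 0, 0], 1]]'

```text
clock: 23.48
position: [0.6357, -0.1521, 0.0448]
orientation: [-0.727, -3.052, -0.003]
force: [-4.9, 4.6, 2.6]
gripper_width: 0.004
grip_force: 3.0
```

drive_tool --plan '[[[0, 0, 0], [-0.002, 0, 0], 1], [[0, 0, 0], [-0.003, 0, 0], 1], [[0, 0, 0], [-0.003, 0, 0], 1], [[0, 0, 0], [0.01, 0, 0], 1], [[0, 0, 0], [0.05, 0, 0], 1], [[0, 0, 0], [0.12, 0, 0], 1], [[0, 0, 0], [0.14, 0, -0.1], 1], [[0, 0, 0], [0.14, 0.08, -0.2], 1], [[0, 0, 0], [0.14, 0.18, -0.25], 1], [[0, 0, 0], [0.14, 0.28, -0.25], 1], [[0, 0, 0], [0.14, 0.28, -0.25], 1], [[0, 0, 0], [0.14, 0.28, -0.25], 1]]'

```text
clock: 24.98
position: [0.6394, 0.0343, 0.1954]
orientation: [0.726, 3.054, 0.001]
force: [-0.1, 0.1, -0.9]
gripper_width: 0.004
grip_force: 0.0
```

Run:
```python
from h import *
st()
im,K,rv,tv=cam("top")
def lid(mask):
    return [(ray(K,rv,tv,c,.077)[0],s) for c,s in blobs(mask,150)]
g=(im.min(2)>185)&(im.max(2).astype(int)-im.min(2)<14)
for nm,m in(("red",red(im)),):
    for p,s in lid(m): 
        if abs(car(p)).max()<.15:print(nm,car(p),s[2:])
gray=cv2.cvtColor(im,cv2.COLOR_RGB2GRAY);gray=cv2.resize(gray,None,fx=4,fy=4,interpolation=cv2.INTER_CUBIC)[520:880,1040:1480]
C=cv2.HoughCircles(gray,cv2.HOUGH_GRADIENT,1,60,param1=120,param2=18,minRadius=36,maxRadius=50)
for x,y,rad in C[0][:8]: print("circ",car(ray(K,rv,tv,[(x+1040+.5)/4-.5,(y+520+.5)/4-.5],.077)[0]),rad)
hsv=cv2.cvtColor(im,cv2.COLOR_RGB2HSV)
m=(hsv[...,0]>105)&(hsv[...,0]<135)&(hsv[...,1]>18)&(hsv[...,2]>90)
v,u=np.nonzero(m);p=ray(K,rv,tv,np.c_[u,v],.054)[:,:2]
c=np.c_[(p-O)@X,(p-O)@Y];k=(c[:,0]<-.025)&(c[:,0]>-.3)&(abs(c[:,1])<.15);c=c[k]
for a in np.arange(-.12,.15,.03):
    q=(c[:,1]>a)&(c[:,1]<a+.03);print(round(a,2),q.sum(),np.sort(c[q,0]).round(3)[[0,len(c[q])//2,-1]] if q.any() else "")
```

```text
24.98 [0.6394 0.0343 0.1954] car [-0.1298  0.2067] [-0.1  0.1 -0.9] 0.004076240887362678
red [-0.0037  0.0711] [ 20  21 340]
circ [-0.003  -0.0741] 43.5
circ [0.0927 0.0402] 43.1
circ [-0.0011  0.0005] 43.8
circ [ 0.1012 -0.0328] 43.8
-0.12 122 [-0.06  -0.04  -0.025]
-0.09 111 [-0.061 -0.047 -0.031]
-0.06 141 [-0.06  -0.044 -0.025]
-0.03 123 [-0.06  -0.045 -0.025]
0.0 126 [-0.059 -0.045 -0.025]
0.03 129 [-0.058 -0.043 -0.025]
0.06 107 [-0.058 -0.046 -0.03 ]
0.09 96 [-0.057 -0.037 -0.025]
0.12 8 [-0.05  -0.043 -0.038]
0.15 0
```

Run:
```python
from h import *
xs=np.arange(-.07,-.014,.003)
for n in("top","scene"):
    im,K,rv,tv=cam(n);g=cv2.cvtColor(im,cv2.COLOR_RGB2GRAY).astype(np.float32)
    print(n,(xs*1000).round())
    for y in(-.09,-.06,-.03,0,.03,.06,.09,.11,.118,.125):
        acc=0
        for dy in(-.004,0,.004):
            p=proj(K,rv,tv,np.array([[*wcar(x,y+dy),.054] for x in xs])).astype(np.float32)
            acc=acc+cv2.remap(g,p[None,:,0],p[None,:,1],cv2.INTER_LINEAR)[0]
        print(y,(acc/3).astype(int))
```

```text
top [-70. -67. -64. -61. -58. -55. -52. -49. -46. -43. -40. -37. -34. -31.
 -28. -25. -22. -19. -16.]
-0.09 [214 203 165 126 116 117 119 118 119 144 172 155 123 113 128 165 204 227
 243]
-0.06 [197 183 141 104 110 148 171 167 154 148 157 147 119 107 117 150 188 214
 226]
-0.03 [199 190 157 111  89  89  91  89  89 109 146 146 109  89  86  87  89  89
  89]
0 [214 204 171 125 108 128 148 135 113 113 142 150 116  92 106 158 215 234
 235]
0.03 [228 223 199 154 134 150 161 152 141 138 163 180 151 124 120 118 105  97
 101]
0.06 [229 227 212 167 127 118 117 117 117 118 143 157 131 104  91  82  80  85
  90]
0.09 [227 227 212 170 130 127 146 155 156 152 162 180 163 128 115 107 100  95
  94]
0.11 [205 205 210 208 206 208 204 192 192 198 184 188 183 159 146 144 152 166
 175]
0.118 [228 228 228 227 224 214 204 204 201 195 183 198 208 202 180 161 163 176
 183]
0.125 [228 228 228 227 224 214 207 208 209 208 208 218 223 225 222 216 210 194
 189]
scene [-70. -67. -64. -61. -58. -55. -52. -49. -46. -43. -40. -37. -34. -31.
 -28. -25. -22. -19. -16.]
-0.09 [187 187 188 187 167  97  54  50  55  62  97 125  46  15  14  14   9  11
  13]
-0.06 [169 162  92  37  37  51  57  55  48  23  12  13  14  12   9  10  12  11
  12]
-0.03 [73 71 71 69 70 71 72 61 29 13 12 12 13  9 10 12  8 10 13]
0 [104  72  58  49  52  66  41  14  12  12  12  11  12  16  12  10  13  15
  21]
0.03 [60 52 48 55 58 47 23 11 11 10 10 15 26 33 27 24 19 23 29]
0.06 [ 55  32  15  12  11  13  15  26  55  63  63 106 144  95 100  86  41  27
  29]
0.09 [147 130 116 117  98  93 106  96  91  65  61  95 147 112 102 110 112 103
  86]
0.11 [ 73  73  71  71  70  74  78  85  78  63  59  84 150 125 116  90  96  98
 101]
0.118 [ 72  72  70  69  72  78  76  83  80  72  67  81 143 141 155 122 120 120
 124]
0.125 [ 74  73  70  68  73  78  78 100  99  91  96 113 123 100 107  88  92  90
  81]
```

```bash
python3 -c "
from cell import r
print(r.close_job())"
```

```text
the job is handed in; nothing more can be done
None
```

The red and tan jars are pushed home into the left and right bays and the gate is shut across all three. From the last top view the jars sit about 1–5 mm from home and the gate lies parallel to the carrier; the arm is clear and the job was handed in at about 25 s, with no verdict returned.

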